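Level the file riser and keep the spirit level pressed on it

ROBOT

A 6-joint arm with a two-finger parallel gripper is mounted at the origin on the work surface. World frame = base frame: x ahead of the robot, y to its left, z up, the work surface at z = 0. Lengths are in m, angles in rad, forces in N, time in s.
With the tool pointing down it reaches from about 0.3 to 0.775 m from the base axis. Payload 14.6 kg.
Tool frame: the origin (TCP) lies on the centre line of the jaws, within the pads' length; the fingertips stand 14 mm ahead of it and the grasp point (between the pads) lies 5 mm behind it; x points along the fingers, y is the direction in which the jaws open and shut, and the axes are right-handed (so a half turn about x gives the same grasp; the last joint's range is limited). The gripper opens to 94 mm and grips with 3 to 60 N. Pads are 16 mm wide; open, the fingers measure 119 mm over their backs; the gripper's body (75 mm by 177 mm) begins 78 mm behind the grasp point.
Start: joints at [-1.37, 0.3, 1.521, -0, 1.321, -0.067], TCP at [0.146, -0.53, 0.219] pointing down, gripper open.
Joint ranges: [-3.03, 3.03], [-0.79, 2.21], [0.23, 2.52], [-1.04, 4.18], [0, 3.07], [-2.55, 2.55]. Speed limits (rad/s): [2.22, 2.22, 2.57, 3.14, 3.14, 3.14].

INTERFACE

Orientations are given as [roll, pitch, yaw] about the fixed x, y, z axes, in that order (R = Rz(yaw) Ry(pitch) Rx(roll)).
In Python, from station import * gives the robot as it stands. The module is installed in compiled form; this text tells all that it offers.
- The arm moves only by the shell command python3 -m handwheel 'ROWS' [FORCE]. ROWS is JSON, a list of rows, each a list of 3 entries, a list of its own where there are three numbers: the shift along the tool's x, y, z in mm, then the turn about the tool's x in rad, then the gripper command: -1 is fully open, 1 is shut, values between are in proportion. In form: [[[dx, dy, dz], spin, gripper], ...]. A call has exactly 5 rows; each row is the pose to reach, as a shift and turn from the pose measured when the call began, along the tool's axes at that moment; what a row does not reach only later rows make up. A row lasts 1/10 s, in which the tool goes at most 50 mm and 8.59 degrees, less where a joint would pass 70% of its speed; a pose out of reach is approached as far as the arm can. A call with a gripper value outside its range is refused whole. The fingers move at their own pace and stop on an object; FORCE is the grip in N (left out, the last holds). Time passes only in rows, so rows that repeat a pose let the fingers close, or fill a call up. It gives the time, the measured TCP pose, the force and the opening at its end, in the units of the state.
- get_obs(): the state, without advancing time (a new reading comes with each control period).
- camera(name): name is "scene" or "top" or "wrist"; returns (picture, depth): 384x512x3 uint8, blue, green, red; 384x512 float32, m along the optical axis (not along the pixel's ray), 0 where there is no reading.
- camera_info(name): a dict with "fx", "fy", "cx", "cy" (pixels), "k1" (the pictures are not rectified: a ray, as slopes to the right and down, at radius r is drawn at 1 + k1 r^2 times it, then the intrinsics apply), "extrinsics" (4x4, takes a point from camera to world coordinates). Camera axes: x right, y down, z forward; pixel columns grow to the right and rows downward; lengths in m; the calibration is good to about 2 mm. A picture is of the moment at which its call begins: read the wrist's pose just before it. camera_info takes no time and is no camera call; for the wrist camera it gives the pose at the moment of the call.
- hand_in(): hands the job in, once; it reports no verdict.
The state is a dict: "time_s": time; "qpos": joint angles; "joint_vel": joint speeds; "tau": joint torques, N m; "ee_pos": TCP position; "eef_rot": TCP orientation; "force": force on the tool from outside, world axes, zero at the start; "moment": the same for the moment, N m; "grip_width": finger opening in m.
Only numpy, scipy, OpenCV 4.12 (cv2) and the standard library are available. Lean on these libraries where they do the work, as an engineer would, in place of code of your own. Each camera call takes 0.05 s, during which the arm holds its last target. There are 200 camera calls.

TASK

Lay the spirit level upright and lengthways on the board of the low file riser and let go of it; then turn the wing knob of the riser's screw foot until the bubble sits between the two lines of the vial. Finally press down on top of the spirit level with about 10 N, bubble still centred, and finish while holding it pressed like that: do not let go at the end. Leave the other desk things where they are.

Things in the scene. Friction and masses are not known exactly. Their poses are not given: they have to be found in the camera images.
- level: spirit level: aluminium bar 220 mm long (x), 28 wide (y), 45 tall (z up), 0.2-0.32 kg, upright on the desk right of the riser. Origin: centre of underside. The middle 76 mm of its top is a recess (30 mm high) with a green vial, top 43 mm high; solid end blocks, centred 74 mm either side, are 45 mm high. Grip across the width at the middle, in the lower 30 mm; press on an end block.
- bubble (a joint): white bubble, 12 mm long, in the vial: offset (m) from the vial's middle along the level's +x; 0 = centred, limits +-0.022. It drifts to the higher end, 0.4 mm per milliradian of slope, and settles in about 1 s. Two black lines stand 10 mm either side of the middle, so it is between them up to 4 mm off.
- riser: stand of the low file riser, fixed to the desk: origin on the desk under the riser's middle, z up, y along the riser. At y = -170 mm a dark steel block carries the board's hinge; at y = +170 mm the screw foot stands on a round rubber pad.
- riser_board: plywood board of the riser, empty; 160 mm (x) by 420 (y), 18 thick. Origin on its top face on the hinge line, 55 mm above the desk; it spans y -30 to +390, x -80 to +80 mm; z normal to its top. The screw stud passes it at y = 340; that end starts low, by 0.02 to 0.042 rad. A level centred at y = 140 mm leaves finger room round the knob (50 to 250 is allowed).
- foot_knob: black wing knob on the screw stud. Origin: on its vertical axis, 72 mm above the desk (fixed height), under its 32 mm hub. The wing is a bar 56 mm long (x), 14 thick (y), 6 to 32 mm above the origin. Clockwise from above raises the board's foot end by 0.02 rad of slope per rad of turn, no play; 1.0 to 2.1 rad is needed. It takes about 0.25 N m and stays where left.
- stapler: black desk stapler, 150 x 36 x 54 mm; a bystander. Origin at the centre of its underside, z up
- hole_punch: two-hole punch, 110 x 130 x 60 mm; a bystander. Origin at the centre of its underside, z up
- stamp: wooden rubber stamp standing upright, 40 mm across, 66 mm tall; a bystander. Origin at the centre of its underside, z up
- ink_pad: flat dark steel ink pad tin, 80 x 110 x 18 mm; a bystander. Origin at the centre of its underside, z up
- pen_cup: empty dark pen cup, 80 mm across, 100 mm tall; a bystander. Origin at the centre of its underside, z up
- mug: white mug, 82 mm across, 90 mm tall; a bystander. Origin at the centre of its underside, z up
- tape_dispenser: grey tape dispenser with a paper roll, 140 x 50 x 78 mm; a bystander. Origin at the centre of its underside, z up
Mind the look-alikes: they are no part of the job. Of the things that look like the level, the smaller one is meant.

How it is judged:
On the way, in this order (a step that is already met when the one before it is completed fails the run):
1. the spirit level lies upright and lengthways on the board, let go (angle between the x axis of level and the y axis of riser_board, either way round below 0.1 rad and angle between the z axis of level and the z axis of riser_board, either way round below 0.02 rad and angle between level's own z axis and vertical below 0.1 rad and z of level in the frame of riser_board between -0.004 and 0.004 m and x of level in the frame of riser_board between -0.066 and 0.066 m and y of level in the frame of riser_board between 0.05 and 0.25 m and contact force between level and riser_board above 0.8 N and contact force between the fingers and level below 0.1 N and linear speed of level below 0.02 m/s), for 0.3 s.
2. with the level lying there, the knob has brought the bubble between the lines (angle between the x axis of level and the y axis of riser_board, either way round below 0.1 rad and angle between the z axis of level and the z axis of riser_board, either way round below 0.02 rad and angle between level's own z axis and vertical below 0.1 rad and z of level in the frame of riser_board between -0.004 and 0.004 m and x of level in the frame of riser_board between -0.066 and 0.066 m and y of level in the frame of riser_board between 0.05 and 0.25 m and contact force between level and riser_board above 0.8 N and value of joint bubble between -0.004 and 0.004 m and angle between riser_board's own z axis and vertical below 0.0115 rad), for 0.5 s.
At the end, for the whole second after the job is handed in: Fingers press the level (over 3 N) at rest; level on board over 6.5 N incl. its weight. Level upright, flat on the board (0.02 rad, 4 mm), lengthways within 0.1 rad, 50-250 mm from the hinge, 66 mm from the centre line; bubble within 4 mm of the middle, board within 0.0115 rad of level (all of step 2 and contact force between the fingers and level above 3 N and contact force between level and riser_board above 6.5 N and linear speed of level below 0.01 m/s and velocity of joint bubble between -0.01 and 0.01 m/s); the arm keeps its last pose, push and grip.
It fails at once if another desk thing is moved more than 30 mm (distance of any of stapler, hole_punch, stamp, ink_pad, pen_cup, mug, tape_dispenser from where it was at the start of the episode above 0.03 m).
It fails at once if another desk thing is tipped over (angle between any of stapler, hole_punch, stamp, ink_pad, pen_cup, mug, tape_dispenser's own z axis and vertical above 0.4 rad).
It also fails if it takes over 72 s, if anything falls off the work surface, if the arm or the gripper's body presses on something with over 40 N, if the wrist force passes 120 N, or if a joint passes its speed limit or range.

## Working session

There is one attempt and no reset: what is moved stays moved. The work goes in short steps, Python scripts to look and compute and a shell command to move; the robot and the scene stay as the last step left them, time stands still between calls to the robot, and variables do not carry over. Pictures are saved under pics/ and viewed, about 8 in all and at most 12, crops included, and the job is handed in when it is done.

```bash
mkdir -p pics; cat > h.py <<'E'
from station import *
import numpy as np, cv2
from scipy.spatial.transform import Rotation as R
def cloud(name):
    i=camera_info(name); p,d=camera(name)
    h,w=d.shape; K=np.array([[i["fx"],0,i["cx"]],[0,i["fy"],i["cy"]],[0,0,1.]])
    u,v=np.meshgrid(np.arange(w),np.arange(h))
    n=cv2.undistortPoints(np.stack([u,v],-1).reshape(-1,1,2).astype(np.float64),K,np.array([i["k1"],0,0,0.])).reshape(h,w,2)
    P=np.dstack([n[...,0]*d,n[...,1]*d,d]); T=np.array(i["extrinsics"])
    W=P@T[:3,:3].T+T[:3,3]; W[d==0]=np.nan
    return p,W
def st():
    o=get_obs(); print(round(o["time_s"],2),np.round(o["ee_pos"],4),np.round(o["eef_rot"],3),"F",np.round(o["force"],1),"M",np.round(o["moment"],2),"g",round(o["grip_width"],4),"q",np.round(o["qpos"],3)); return o
def tool(o,dw): # world displacement (m) -> tool axes mm
    return np.round(R.from_euler("xyz",o["eef_rot"]).inv().apply(dw)*1000,1)
E
python3 - <<'E'
from h import *
o=st()
print(np.round(R.from_euler("xyz",o["eef_rot"]).as_matrix(),3))
for n in("top","scene"):
    p,W=cloud(n); np.save(n+".npy",W); cv2.imwrite(f"pics/{n}_raw.png",p)
    cv2.imwrite(f"pics/{n}.png",cv2.resize(p,(800,600)))
E
```

```text
0.0 [ 0.1455 -0.5301  0.2189] [-1.667  1.57   1.742] F [ 0.   0.4 -0.4] M [ 0.    0.02 -0.03] g 0.0939 q [-1.37   0.3    1.522  0.     1.321 -0.067]
[[-0.     0.265 -0.964]
 [ 0.001 -0.964 -0.265]
 [-1.    -0.001 -0.   ]]
```

View pics/top.png

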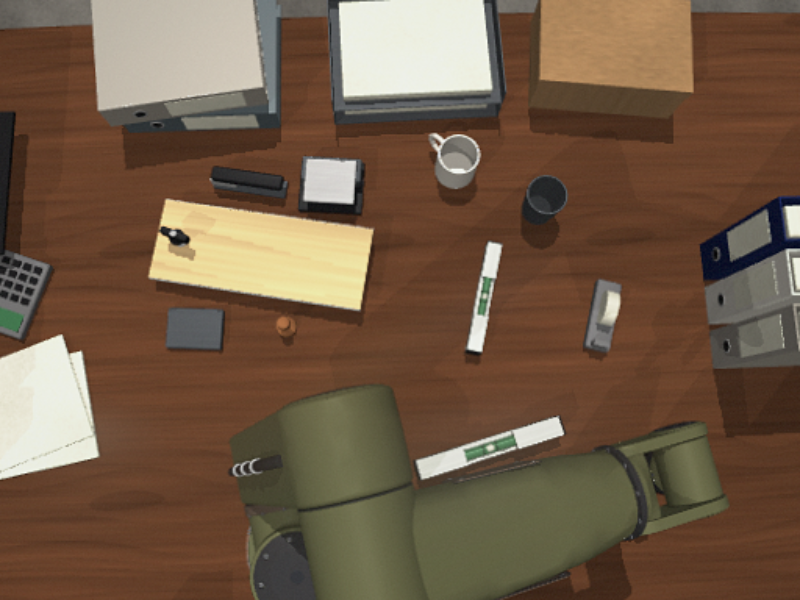

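View pics/scene.png

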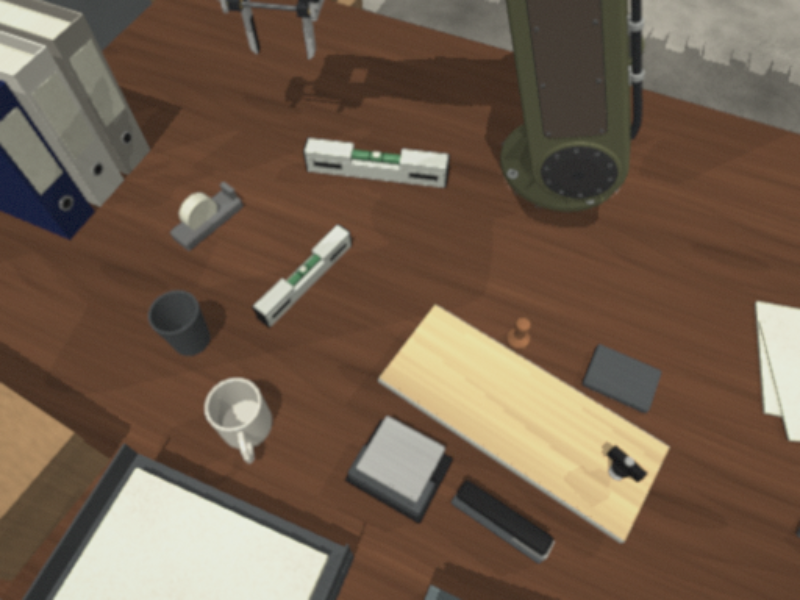

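The top view shows two level-like bars: A at (484,297) and B at (490,447). A looks shorter and lies right of the riser, so it fits "the smaller one". The knob is at (175,236), and the board runs from the knob end (left) to the hinge end (right, about x=365). Next I'll measure both bars and the board, and confirm A in a crop.

```bash
python3 - <<'E'
from h import *
p=cv2.imread("pics/top_raw.png"); W=np.load("top.npy")
hsv=cv2.cvtColor(p,cv2.COLOR_BGR2HSV)
def bar(name,u0,u1,v0,v1,zmin,zmax):
    u0,u1,v0,v1=[int(a/1.5625) for a in(u0,u1,v0,v1)]
    Q=W[v0:v1,u0:u1].reshape(-1,3); q=Q[(Q[:,2]>zmin)&(Q[:,2]<zmax)]
    r=cv2.minAreaRect((q[:,:2]*1000).astype(np.float32))
    print(name,len(q),"rect",np.round(r[0],1),np.round(r[1],1),round(r[2],2),"z",np.round(np.percentile(q[:,2],[2,50,98]),4)); return q
q=bar("A",455,510,235,362,.02,.06)
bar("B",410,570,410,475,.02,.06)
b=bar("board",140,380,190,320,.025,.062)
k=bar("knob",150,200,215,255,.085,.13)
print("knob mean",k.mean(0))
# board corners
r=cv2.minAreaRect((b[:,:2]*1000).astype(np.float32)); print(np.round(cv2.boxPoints(r)))
A=np.c_[b[:,:2],np.ones(len(b))]; print("plane",np.linalg.lstsq(A,b[:,2],rcond=None)[0])
for n,u,v in(("stapler",248,182),("punch",330,183),("mug",457,160),("cup",545,198),("tape",603,315),("stamp",285,326),("ink",195,328)):
    print(n,np.round(W[int(v/1.5625),int(u/1.5625)],3))
c=cv2.resize(p[145:310,255:370],None,fx=3.4,fy=3.4,interpolation=cv2.INTER_CUBIC); k=cv2.resize(p[130:180,90:140],(390,390),interpolation=cv2.INTER_CUBIC)
out=np.zeros((max(c.shape[0],390),c.shape[1]+390,3),np.uint8); out[:c.shape[0],:c.shape[1]]=c; out[:390,c.shape[1]:]=k
cv2.imwrite("pics/crop.png",out); print(out.shape)
E
```

```text
A 716 rect [ 463.1 -342.3] [ 28.8 223. ] 76.21 z [0.0226 0.0433 0.0508]
B 1049 rect [ 177.4 -335.6] [ 37.1 286. ] 15.09 z [0.033  0.0552 0.0598]
board 7298 rect [563.6  92.1] [434.5 261.4] 86.37 z [0.0407 0.0504 0.06  ]
knob 104 rect [589.7 249.6] [53.8 14.9] 66.07 z [0.0873 0.1027 0.1096]
knob mean [0.58771419 0.24793728 0.1019141 ]
[[ 419. -116.]
 [ 680. -133.]
 [ 708.  301.]
 [ 447.  317.]]
plane [ 0.00750129 -0.02938448  0.04849712]
stapler [0.705 0.118 0.054]
punch [ 0.695 -0.047  0.061]
mug [ 0.759 -0.305  0.006]
cup [ 0.672 -0.48   0.01 ]
tape [ 0.42  -0.565  0.054]
stamp [0.415 0.043 0.063]
ink [0.423 0.226 0.021]
(561, 781, 3)
```

View pics/crop.png

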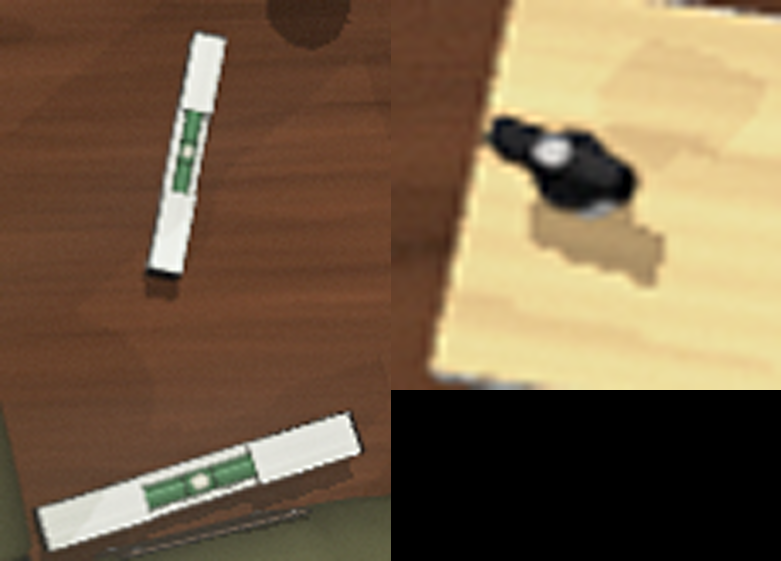

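A measures 223 x 29 mm, so it is the level meant. B is 286 x 37 mm, the look-alike. Now I'll fit the board cleanly by colour and plane.

```bash
python3 - <<'E'
from h import *
p=cv2.imread("pics/top_raw.png"); W=np.load("top.npy")
hsv=cv2.cvtColor(p,cv2.COLOR_BGR2HSV)
m=(hsv[...,2]>150)&(hsv[...,1]>50)&(hsv[...,0]>10)&(hsv[...,0]<35)&(W[...,2]>.03)&(W[...,2]<.066)
m=cv2.morphologyEx(m.astype(np.uint8),cv2.MORPH_OPEN,np.ones((3,3))); n,l,s,c=cv2.connectedComponentsWithStats(m); k=1+np.argmax(s[1:,4]); b=W[l==k]
r=cv2.minAreaRect((b[:,:2]*1000).astype(np.float32)); print(r); print(np.round(cv2.boxPoints(r)))
L=np.linalg.lstsq(np.c_[b[:,:2],np.ones(len(b))],b[:,2],rcond=None)[0]; print("plane",L)
a=np.deg2rad(r[2]); 
if r[1][0]<r[1][1]: a+=np.pi/2
d=np.array([np.cos(a),np.sin(a)]); d*=np.sign(d[1]); C=np.array(r[0])/1000
print("dir",d,np.rad2deg(np.arctan2(d[1],d[0])),"slope",L[:2]@d)
H=C-.18*d
for y in(0,.13,.14,.34): q=H+y*d; print(y,q,L@[*q,1])
o=get_obs()
g=np.array([.463,-.342,.025]); print("to level",tool(o,g-o["ee_pos"]))
E
```

```text
((560.7445678710938, 91.89274597167969), (419.83880615234375, 162.82757568359375), 79.531494140625)
[[ 443. -100.]
 [ 603. -129.]
 [ 679.  284.]
 [ 519.  313.]]
plane [-0.00476129 -0.0266472   0.0551649 ]
dir [0.18169503 0.98335493] 79.531494140625 slope -0.027068757870820782
0 [ 0.52803946 -0.08511114] 0.054918731416460864
0.13 [0.55165982 0.042725  ] 0.05139979289325416
0.14 [0.55347677 0.05255855] 0.05112910531454595
0.34 [0.58981577 0.24922953] 0.0457153537403818
to level [ 194.1  -97.3 -356. ]
```

Board direction is 79.5°, and the fit's predicted knob position (0.5898, 0.2492) agrees with the knob I measured. The slope is −0.027 rad, so about 1.35 rad clockwise is needed. I'll move above the level.

```bash
python3 -m handwheel '[[[5,-10,-40],0.1,-1],[[10,-20,-80],0.2,-1],[[15,-32,-120],0.3,-1],[[25,-43,-160],0.4,-1],[[30,-54,-200],0.51,-1]]' 30
python3 - <<'E'
from h import *
o=st(); print(np.round(R.from_euler("xyz",o["eef_rot"]).as_matrix(),3)); print(tool(o,np.array([.463,-.342,.12])-o["ee_pos"]))
E
```

```text
time_s: 0.6
ee_pos: [0.3251, -0.4238, 0.1881]
eef_rot: [-0.914, 1.569, 1.982]
force: [0.5, -0.2, -0.4]
grip_width: 0.094
0.6 [ 0.3251 -0.4238  0.1881] [-0.914  1.569  1.982] F [ 0.5 -0.2 -0.4] M [ 0.03 -0.   -0.  ] g 0.094 q [-0.985  0.294  1.604  0.     1.246  0.832]
[[-0.001 -0.244 -0.97 ]
 [ 0.002 -0.97   0.244]
 [-1.    -0.002  0.001]]
[  68.2 -112.9 -113.8]
```

```bash
python3 -m handwheel '[[[12,-28,-28],0,-1],[[25,-56,-56],0,-1],[[40,-84,-84],0,-1],[[50,-113,-114],0,-1],[[50,-113,-114],0,-1]]'
python3 - <<'E'
from h import *
o=st(); p,W=cloud("wrist"); o2=get_obs()
q=W.reshape(-1,3); q=q[(q[:,2]>.036)&(q[:,2]<.052)&(np.hypot(q[:,0]-.463,q[:,1]+.342)<.13)]
r=cv2.minAreaRect((q[:,:2]*1000).astype(np.float32)); print(len(q),r)
cv2.imwrite("pics/w1.png",p)
print(tool(o2,np.array([.463,-.342,.021])-o2["ee_pos"]))
E
```

```text
time_s: 1.1
ee_pos: [0.4657, -0.339, 0.1362]
eef_rot: [-0.76, 1.566, 2.14]
force: [-0.7, -0.8, 0.7]
grip_width: 0.0941
1.1 [ 0.4657 -0.339   0.1362] [-0.76   1.566  2.14 ] F [-0.7 -0.8  0.7] M [ 0.04 -0.03 -0.01] g 0.0941 q [-0.693  0.438  1.534  0.002  1.174  1.119]
6127 ((467.85302734375, -340.1879577636719), (28.391448974609375, 214.74383544921875), 76.06363677978516)
[116.    2.1   0.4]
```

View pics/w1.png

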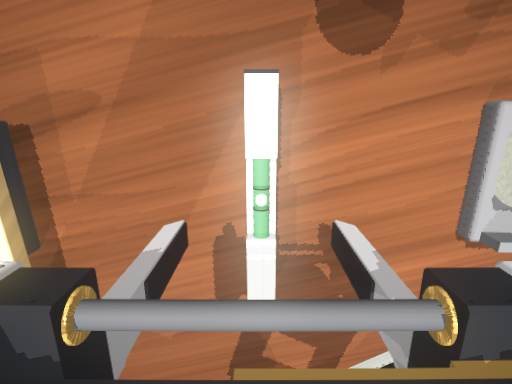

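The wrist picture shows the level centred between the jaws (x≈261) with the vial at (261,200). The near end is hidden, so the earlier centre stands, and the two agree to within 2 mm. I'll descend and grip.

```bash
python3 -m handwheel '[[[30,1,0],0,-1],[[60,2,0],0,-1],[[90,2,0],0,-1],[[112,2,0],0,-1],[[115,2,0],0,-1]]' 30
python3 -m handwheel '[[[0,0,0],0,0.5],[[0,0,0],0,1],[[0,0,0],0,1],[[0,0,0],0,1],[[0,0,0],0,1]]' 30
python3 -m handwheel '[[[-5,0,0],0,1],[[-25,0,0],0,1],[[-50,0,0],0,1],[[-85,0,0],0,1],[[-120,0,0],0,1]]' 30
python3 - <<'E'
from h import *
o=st(); print(tool(o,np.array([.5535,.0526,o["ee_pos"][2]])-o["ee_pos"]))
print(np.round(R.from_euler("xyz",o["eef_rot"]).as_matrix(),3))
E
```

```text
time_s: 1.65
ee_pos: [0.4616, -0.3419, 0.0197]
eef_rot: [-0.559, 1.563, 2.338]
force: [-0.1, -0.8, -0.1]
grip_width: 0.094
time_s: 2.15
ee_pos: [0.4617, -0.342, 0.0203]
eef_rot: [-0.57, 1.564, 2.327]
force: [-0.7, 0.8, 0.2]
grip_width: 0.0575
time_s: 2.65
ee_pos: [0.4622, -0.3425, 0.142]
eef_rot: [-0.569, 1.563, 2.328]
force: [-0.1, -0.9, -0.3]
grip_width: 0.0174
2.65 [ 0.4622 -0.3425  0.142 ] [-0.569  1.563  2.328] F [-0.1 -0.9 -0.3] M [0.02 0.03 0.03] g 0.0174 q [-7.020e-01  4.320e-01  1.529e+00  1.000e-03  1.188e+00  1.113e+00]
[   1.7 -405.4    7. ]
[[-0.005 -0.242 -0.97 ]
 [ 0.005 -0.97   0.242]
 [-1.    -0.004  0.006]]
```

The fingers close more slowly than I allowed for, so the lift started too early and missed the grip. I'll reopen and check the level's pose.

```bash
python3 -m handwheel '[[[0,0,0],0,-1],[[0,0,0],0,-1],[[0,0,0],0,-1],[[0,0,0],0,-1],[[0,0,0],0,-1]]' 30
python3 -m handwheel '[[[0,0,0],0,-1],[[0,0,0],0,-1],[[0,0,0],0,-1],[[0,0,0],0,-1],[[0,0,0],0,-1]]' 30
python3 - <<'E'
from h import *
o=st(); p,W=cloud("wrist"); o2=get_obs()
q=W.reshape(-1,3); q=q[(q[:,2]>.036)&(q[:,2]<.052)&(np.hypot(q[:,0]-.463,q[:,1]+.342)<.13)]
r=cv2.minAreaRect((q[:,:2]*1000).astype(np.float32)); print(len(q),r)
cv2.imwrite("pics/w2.png",p)
print(tool(o2,np.array([.463,-.342,.021])-o2["ee_pos"]))
E
```

```text
time_s: 3.15
ee_pos: [0.462, -0.3423, 0.1411]
eef_rot: [-0.551, 1.562, 2.346]
force: [-0.1, -0.4, 0.5]
grip_width: 0.054
time_s: 3.65
ee_pos: [0.462, -0.3423, 0.1411]
eef_rot: [-0.554, 1.562, 2.344]
force: [-0.4, -0.3, 0.9]
grip_width: 0.0927
3.65 [ 0.462  -0.3423  0.1411] [-0.554  1.562  2.344] F [-0.4 -0.3  0.9] M [ 0.05 -0.02 -0.02] g 0.0927 q [-7.020e-01  4.330e-01  1.529e+00  1.000e-03  1.188e+00  1.113e+00]
6148 ((464.6572265625, -339.5002746582031), (28.053653717041016, 222.09544372558594), 76.18954467773438)
[120.1   0.   -1.9]
```

The level hasn't moved: centre (0.464, −0.340), angle 76.2°. I'll retry with a full close.

```bash
python3 -m handwheel '[[[30,-1,-2],0,-1],[[60,-1,-2],0,-1],[[90,-1,-2],0,-1],[[117,-1,-2],0,-1],[[120,-1,-2],0,-1]]' 30
python3 -m handwheel '[[[0,0,0],0,1],[[0,0,0],0,1],[[0,0,0],0,1],[[0,0,0],0,1],[[0,0,0],0,1]]' 30
python3 -m handwheel '[[[0,0,0],0,1],[[0,0,0],0,1],[[0,0,0],0,1],[[0,0,0],0,1],[[0,0,0],0,1]]' 30
python3 -m handwheel '[[[0,0,0],0,1],[[-5,0,0],0,1],[[-30,0,0],0,1],[[-65,0,0],0,1],[[-100,0,0],0,1]]' 30
python3 - <<'E'
from h import *
o=st(); print(tool(o,np.array([.5535,.0526,o["ee_pos"][2]])-o["ee_pos"]))
E
```

```text
time_s: 4.2
ee_pos: [0.4621, -0.3399, 0.0181]
eef_rot: [-0.514, 1.557, 2.383]
force: [-0.5, 0.5, -0.6]
grip_width: 0.0944
time_s: 4.7
ee_pos: [0.4623, -0.3401, 0.0188]
eef_rot: [-0.52, 1.558, 2.377]
force: [0.2, 0.6, -0.2]
grip_width: 0.0576
time_s: 5.2
ee_pos: [0.4623, -0.3401, 0.0188]
eef_rot: [-0.518, 1.558, 2.379]
force: [0.1, 1.0, 1.1]
grip_width: 0.0276
time_s: 5.7
ee_pos: [0.4629, -0.3407, 0.1198]
eef_rot: [-0.517, 1.557, 2.381]
force: [-0.1, -0.2, -2.4]
grip_width: 0.0278
5.7 [ 0.4629 -0.3407  0.1198] [-0.517  1.557  2.381] F [-0.1 -0.2 -2.4] M [ 0.01 -0.02  0.01] g 0.0278 q [-6.990e-01  4.600e-01  1.544e+00  1.000e-03  1.152e+00  1.116e+00]
[   2.9 -403.6    7.3]
```

```bash
python3 -m handwheel '[[[-5,-36,0],-0.14,1],[[-10,-72,0],-0.28,1],[[-10,-108,0],-0.42,1],[[-10,-145,0],-0.56,1],[[-10,-182,0],-0.70,1]]' 30
python3 - <<'E'
from h import *
o=st(); print(tool(o,np.array([.5535,.0526,.13])-o["ee_pos"])); m=R.from_euler("xyz",o["eef_rot"]).as_matrix(); print(np.round(m,3)); a=np.rad2deg(np.arctan2(m[1,1],m[0,1])); print(a,"spin",-np.deg2rad(-10.5-a))
E
```

```text
time_s: 6.2
ee_pos: [0.507, -0.1628, 0.1313]
eef_rot: [-1.216, 1.556, 2.387]
force: [-0.0, -1.1, -2.1]
grip_width: 0.028
6.2 [ 0.507  -0.1628  0.1313] [-1.216  1.556  2.387] F [-0.  -1.1 -2.1] M [-0.07 -0.03  0.04] g 0.028 q [-0.382  0.359  1.66   0.006  1.137  0.725]
[   2.9 -172.2 -137.4]
[[-0.01   0.445 -0.896]
 [ 0.01  -0.895 -0.445]
 [-1.    -0.014  0.005]]
-63.58257161571217 spin -0.9264656501198635
```

```bash
python3 -m handwheel '[[[0,-33,-26],-0.14,1],[[0,-66,-52],-0.28,1],[[0,-99,-79],-0.42,1],[[0,-135,-108],-0.56,1],[[0,-172,-137],-0.70,1]]' 30
python3 -m handwheel '[[[0,0,0],-0.12,1],[[0,0,0],-0.22,1],[[0,0,0],-0.22,1],[[0,0,0],-0.22,1],[[0,0,0],-0.22,1]]' 30
python3 - <<'E'
from h import *
o=st(); p,W=cloud("wrist"); m=R.from_euler("xyz",o["eef_rot"]).as_matrix(); print(np.round(m,3)); a=np.rad2deg(np.arctan2(m[1,1],m[0,1])); print(a,"spin",-np.deg2rad(-10.5-a)); print(tool(o,np.array([.5535,.0526,.075])-o["ee_pos"])); 
cv2.imwrite("pics/w3.png",p)
E
```

```text
time_s: 6.7
ee_pos: [0.5532, 0.0539, 0.1332]
eef_rot: [-1.92, 1.556, 2.388]
force: [0.9, -0.5, -3.6]
grip_width: 0.0278
time_s: 7.2
ee_pos: [0.5531, 0.0536, 0.1332]
eef_rot: [-2.131, 1.556, 2.395]
force: [-0.5, -0.2, -2.7]
grip_width: 0.0279
7.2 [0.5531 0.0536 0.1332] [-2.131  1.556  2.395] F [-0.5 -0.2 -2.7] M [-0.06 -0.09 -0.  ] g 0.0279 q [0.026 0.402 1.593 0.011 1.156 0.209]
[[-0.011  0.982 -0.186]
 [ 0.01  -0.186 -0.982]
 [-1.    -0.012 -0.008]]
-10.723731933502094 spin -0.0039048588814645513
[58.1  1.3  1.4]
```

View pics/w3.png

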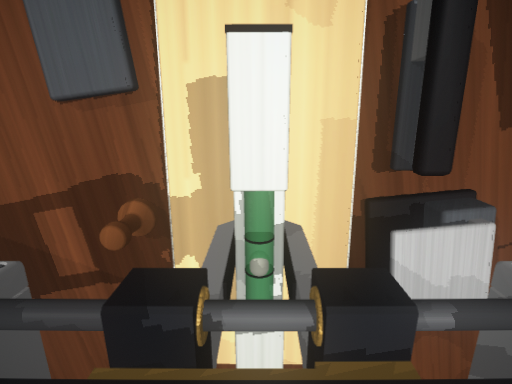

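The level is aligned with the board, its far end at (260,30) between the board edges at x≈160 and 360. Lowering.

```bash
python3 -m handwheel '[[[15,1,1],0,1],[[30,1,1],0,1],[[45,1,1],0,1],[[56,1,1],0,1],[[58,1,1],0,1]]' 30
python3 -m handwheel '[[[1,0,0],0,1],[[1,0,0],0,1],[[2,0,0],0,1],[[2,0,0],0,1],[[2,0,0],0,1]]' 30
python3 -c "from h import *;st()"
```

```text
time_s: 7.75
ee_pos: [0.553, 0.0528, 0.0742]
eef_rot: [-2.066, 1.555, 2.459]
force: [-1.1, -1.3, -0.0]
grip_width: 0.0273
time_s: 8.25
ee_pos: [0.5533, 0.053, 0.0727]
eef_rot: [-2.109, 1.556, 2.416]
force: [0.3, 2.6, 1.0]
grip_width: 0.0279
8.25 [0.5533 0.053  0.0727] [-2.109  1.556  2.416] F [0.3 2.6 1. ] M [-0.01 -0.05 -0.01] g 0.0279 q [0.025 0.481 1.637 0.012 1.034 0.206]
```

Contact: the force went from −2.7 to +1 N. A touch lower, then release.

```bash
python3 -m handwheel '[[[0.7,0,0],0,1],[[1.2,0,0],0,1],[[1.2,0,0],0,1],[[1.2,0,0],0,0.4],[[1.2,0,0],0,0.2]]' 30
python3 -m handwheel '[[[0,0,0],0,0.1],[[0,0,0],0,0],[[0,0,0],0,0],[[0,0,0],0,0],[[0,0,0],0,0]]' 30
python3 -m handwheel '[[[-5,0,0],0,0],[[-25,0,0],0,0],[[-50,0,0],0,0],[[-80,0,0],0,0],[[-115,0,0],0,0]]' 30
python3 - <<'E'
from h import *
o=st(); p,W=cloud("wrist"); cv2.imwrite("pics/w4.png",p)
m=R.from_euler("xyz",o["eef_rot"]).as_matrix(); a=np.rad2deg(np.arctan2(m[1,1],m[0,1]))
q=W.reshape(-1,3); k=(q[:,2]>.085)&(q[:,2]<.115)&(np.hypot(q[:,0]-.59,q[:,1]-.249)<.045); k=q[k]
if len(k)>20: print("knob",len(k),cv2.minAreaRect((k[:,:2]*1000).astype(np.float32)))
d=np.array([.1817,.9834]);n=np.array([.9834,-.1817]); c=np.array([.528,-.0851]); t=(q[:,:2]-c)
s=q[(abs(t@n)<.06)&(t@d<.27)&(t@d>0)&(q[:,2]>.08)&(q[:,2]<.105)]; r=cv2.minAreaRect((s[:,:2]*1000).astype(np.float32)); print("level",len(s),r)
print("yaw",a); print(tool(o,np.array([.5898,.2492,.16])-o["ee_pos"]))
E
```

```text
time_s: 8.75
ee_pos: [0.5532, 0.0529, 0.0714]
eef_rot: [-2.095, 1.556, 2.43]
force: [-0.1, 0.3, -0.6]
grip_width: 0.0324
time_s: 9.25
ee_pos: [0.5532, 0.0529, 0.0713]
eef_rot: [-2.093, 1.556, 2.432]
force: [-0.5, -0.8, -0.5]
grip_width: 0.0474
time_s: 9.75
ee_pos: [0.5541, 0.0517, 0.1873]
eef_rot: [-2.049, 1.555, 2.476]
force: [0.1, -0.6, -0.9]
grip_width: 0.0468
9.75 [0.5541 0.0517 0.1873] [-2.049  1.555  2.476] F [ 0.1 -0.6 -0.9] M [-0.07 -0.1   0.03] g 0.0468 q [0.023 0.348 1.534 0.01  1.272 0.207]
level 7124 ((554.9786987304688, 59.569236755371094), (216.18565368652344, 28.0766544342041), 79.10367584228516)
yaw -10.744319879339587
[  28.8   -1.3 -200.5]
```

View pics/w4.png

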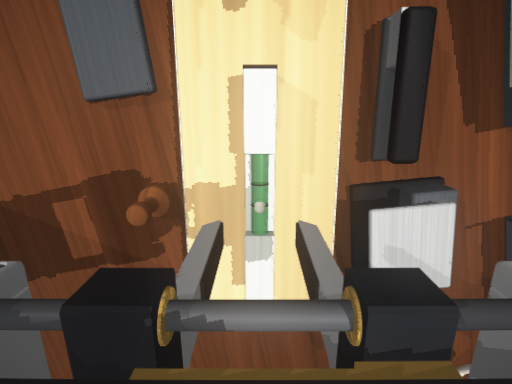

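The level lies on the board, let go, centre about (0.554, 0.056); the bubble at (259,207) sits toward the hinge end. Moving above the knob.

```bash
python3 -m handwheel '[[[0,0,-30],0.08,0],[[0,0,-60],0.16,-0.3],[[0,0,-90],0.23,-0.4],[[0,0,-120],0.23,-0.4],[[0,-1,-150],0.23,-0.4]]' 40
python3 - <<'E'
from h import *
o=st(); p,W=cloud("wrist"); cv2.imwrite("pics/w5.png",p)
m=R.from_euler("xyz",o["eef_rot"]).as_matrix(); a=np.rad2deg(np.arctan2(m[1,1],m[0,1]))
q=W.reshape(-1,3); k=(q[:,2]>.085)&(q[:,2]<.115)&(np.hypot(q[:,0]-.59,q[:,1]-.249)<.045); k=q[k]
if len(k)>20: print("knob",len(k),cv2.minAreaRect((k[:,:2]*1000).astype(np.float32)),k[:,2].max())
print("yaw",a); print(tool(o,np.array([.5898,.2492,.15])-o["ee_pos"]))
E
```

```text
time_s: 10.3
ee_pos: [0.5833, 0.2006, 0.1955]
eef_rot: [-2.397, 1.56, 1.897]
force: [0.1, -0.2, -0.6]
grip_width: 0.066
10.3 [0.5833 0.2006 0.1955] [-2.397  1.56   1.897] F [ 0.1 -0.2 -0.6] M [-0.05 -0.05  0.03] g 0.066 q [0.267 0.468 1.347 0.011 1.328 0.683]
knob 1055 ((590.3583984375, 251.3623504638672), (55.74799728393555, 14.060349464416504), 67.50308990478516) 0.10672357995740833
yaw -23.929439731469106
[ 45.9 -13.4 -46.8]
```

View pics/w5.png

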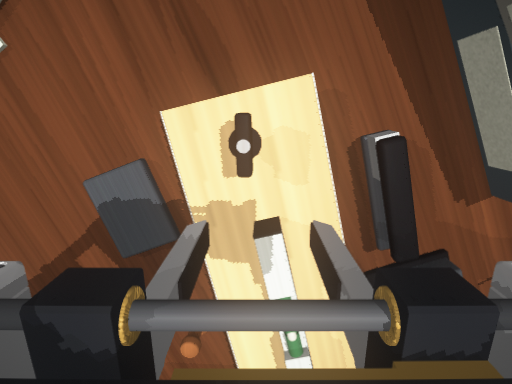

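```bash
python3 - <<'E'
from h import *
o=get_obs(); p,W=cloud("wrist"); q=W.reshape(-1,3); q=q[~np.isnan(q[:,0])]
t=q[:,:2]-[.5901,.2505]; a=np.deg2rad(67.5); al=t@[np.cos(a),np.sin(a)]; ac=t@[-np.sin(a),np.cos(a)]
for lo,hi in((0,6),(8,10),(10,12),(12,14),(14,16),(16,18)):
    s=q[(abs(al)<.006)&(abs(ac)*1000>lo)&(abs(ac)*1000<hi),2]; print(lo,hi,len(s),np.round(np.percentile(s,[10,50,90]),4))
print(tool(o,np.array([.5901,.2505,.15])-o["ee_pos"]))
E
```

```text
0 6 194 [0.1037 0.105  0.1058]
8 10 38 [0.0793 0.0801 0.0811]
10 12 53 [0.0792 0.0802 0.0812]
12 14 51 [0.0793 0.08   0.0808]
14 16 41 [0.075  0.0797 0.0809]
16 18 22 [0.0451 0.046  0.0466]
[ 45.8 -12.  -44.7]
```

The hub's top is at z≈0.080 and the wing spans 0.080–0.105, so the tips go to 0.084 (TCP 0.098).

```bash
python3 -m handwheel '[[[15,-4,-22],-0.02,-0.4],[[40,-10,-43],-0.02,-0.4],[[65,-12,-44],-0.02,-0.4],[[88,-12,-44],-0.02,-0.4],[[97,-12,-44],-0.02,-0.4]]' 40
python3 -c "
from h import *
o=st(); print(tool(o,np.array([.5901,.2505,.098])-o['ee_pos']))"
```

```text
time_s: 10.9
ee_pos: [0.5885, 0.2475, 0.0964]
eef_rot: [-2.127, 1.56, 2.19]
force: [0.1, 0.4, 0.4]
grip_width: 0.0661
10.9 [0.5885 0.2475 0.0964] [-2.127  1.56   2.19 ] F [0.1 0.4 0.4] M [-0.08 -0.06 -0.02] g 0.0661 q [0.336 0.612 1.368 0.012 1.165 0.726]
[-1.6  0.3 -3.4]
```

```bash
python3 -m handwheel '[[[-1,0,-3],0,0.3],[[-1,0,-3],0,1],[[-1,0,-3],0,1],[[-1,0,-3],0,1],[[-1,0,-3],0,1]]' 40
python3 -m handwheel '[[[0,0,0],0,1],[[0,0,0],0,1],[[0,0,0],0,1],[[0,0,0],0,1],[[0,0,0],0,1]]' 40
python3 -m handwheel '[[[0,0,0],0.1,1],[[0,0,0],0.2,1],[[0,0,0],0.3,1],[[0,0,0],0.4,1],[[0,0,0],0.5,1]]' 40
python3 -c "
from h import *
o=st()"
```

```text
time_s: 11.4
ee_pos: [0.59, 0.2503, 0.0981]
eef_rot: [-2.216, 1.56, 2.102]
force: [-0.9, 0.4, -0.5]
grip_width: 0.0289
time_s: 11.9
ee_pos: [0.5897, 0.2504, 0.0984]
eef_rot: [-2.187, 1.559, 2.131]
force: [-5.9, 0.4, 5.7]
grip_width: 0.0137
time_s: 12.4
ee_pos: [0.5895, 0.2506, 0.0984]
eef_rot: [-1.654, 1.559, 2.16]
force: [-4.9, 0.9, 2.8]
grip_width: 0.0137
12.4 [0.5895 0.2506 0.0984] [-1.654  1.559  2.16 ] F [-4.9  0.9  2.8] M [0.04 0.56 0.25] g 0.0137 q [0.34  0.614 1.36  0.012 1.171 1.234]
```

```bash
python3 -m handwheel '[[[0,0,0],0.1,1],[[0,0,0],0.2,1],[[0,0,0],0.3,1],[[0,0,0],0.4,1],[[0,0,0],0.5,1]]' 40
python3 -m handwheel '[[[0,0,0],0.1,1],[[0,0,0],0.15,1],[[0,0,0],0.15,1],[[0,0,0],0.15,1],[[0,0,0],0.15,1]]' 40
python3 - <<'E'
from h import *
st()
p,W=cloud("top"); hsv=cv2.cvtColor(p,cv2.COLOR_BGR2HSV)
m=(hsv[...,2]>150)&(hsv[...,1]>50)&(hsv[...,0]>10)&(hsv[...,0]<35)&(W[...,2]>.03)&(W[...,2]<.066)
m=cv2.erode(m.astype(np.uint8),np.ones((3,3)))>0; b=W[m]
t=b[:,:2]-[.528,-.0851]; d=np.array([.1817,.9834]);n=np.array([.9834,-.1817]); i=(abs(t@n)<.08)&(t@d>-.03)&(t@d<.39); 
L=np.linalg.lstsq(np.c_[t[i]@d,t[i]@n,np.ones(i.sum())],b[i,2],rcond=None)[0]; print("slope",L,i.sum())
q,W2=cloud("scene")
np.save("s2.npy",W2); cv2.imwrite("pics/t2raw.png",p)
out=np.vstack([cv2.resize(p[120:210,90:250],(533,300),interpolation=cv2.INTER_CUBIC),cv2.resize(q[190:350,240:440],(533,300),interpolation=cv2.INTER_CUBIC)[:, :533]]); cv2.imwrite("pics/t2.png",out)
E
```

```text
time_s: 12.9
ee_pos: [0.5893, 0.2508, 0.0984]
eef_rot: [-1.14, 1.559, 2.171]
force: [-3.5, 1.8, 1.8]
grip_width: 0.0137
time_s: 13.4
ee_pos: [0.5893, 0.2509, 0.0984]
eef_rot: [-1.001, 1.559, 2.161]
force: [-3.2, 1.0, 1.9]
grip_width: 0.0135
13.4 [0.5893 0.2509 0.0984] [-1.001  1.559  2.161] F [-3.2  1.   1.9] M [0.11 0.24 0.07] g 0.0135 q [0.341 0.614 1.36  0.012 1.171 1.886]
slope [-0.00428005 -0.00072644  0.05498991] 4078
```

View pics/t2.png

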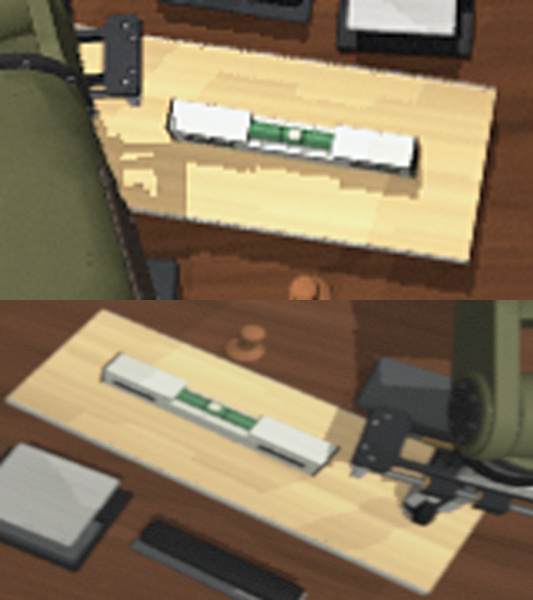

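The arm camera shows the level on the board and the bubble at (294,134), against a vial middle of about 291. The slope is now −0.0043, so 0.2 rad more.

```bash
python3 -m handwheel '[[[0,0,0],0.07,1],[[0,0,0],0.14,1],[[0,0,0],0.2,1],[[0,0,0],0.2,1],[[0,0,0],0.2,1]]' 40
python3 -m handwheel '[[[0,0,0],0,0.6],[[0,0,0],0,0.3],[[0,0,0],0,0.2],[[0,0,0],0,0.2],[[0,0,0],0,0.2]]' 40
python3 -m handwheel '[[[-10,0,0],0,0.2],[[-30,0,0],0,0.2],[[-55,0,0],0,0.2],[[-80,0,0],0,0.2],[[-100,0,0],0,0.2]]' 40
python3 - <<'E'
from h import *
o=st(); m=R.from_euler("xyz",o["eef_rot"]).as_matrix(); print(np.round(m,3))
# press point: hinge-side end block, level centre (.554,.056): -74 mm along d
d=np.array([.1817,.9834]); 
for s in(-.074,.074): c=np.array([.5535,.056])+s*d; print(c,tool(o,np.array([*c,.15])-o["ee_pos"]))
E
```

```text
time_s: 14.0
ee_pos: [0.5893, 0.251, 0.0984]
eef_rot: [-0.813, 1.559, 2.15]
force: [-2.9, 1.2, 1.0]
grip_width: 0.0133
time_s: 14.5
ee_pos: [0.5894, 0.2509, 0.0983]
eef_rot: [-0.81, 1.559, 2.153]
force: [-0.4, 1.2, -0.1]
grip_width: 0.0374
time_s: 15.0
ee_pos: [0.5902, 0.25, 0.2008]
eef_rot: [-0.967, 1.559, 1.997]
force: [0.4, 0.2, -0.5]
grip_width: 0.0372
15.0 [0.5902 0.25   0.2008] [-0.967  1.559  1.997] F [ 0.4  0.2 -0.5] M [0.04 0.04 0.  ] g 0.0372 q [0.339 0.519 1.259 0.012 1.365 2.085]
[[-0.005 -0.177 -0.984]
 [ 0.01  -0.984  0.177]
 [-1.    -0.009  0.006]]
[ 0.5400542 -0.0167716] [ 48.3 271.9   1.9]
[0.5669458 0.1287716] [ 49.7 123.9   1.1]
```

```bash
python3 -m handwheel '[[[0,30,0],0,1],[[0,60,0],0,1],[[0,90,0],0,1],[[0,120,0],0,1],[[0,150,0],0,1]]' 40
python3 -m handwheel '[[[0,30,0],0,1],[[10,60,0],0,1],[[20,90,0],0,1],[[40,120,1],0,1],[[50,122,1],0,1]]' 40
python3 - <<'E'
from h import *
o=st()
p,W=cloud("top"); hsv=cv2.cvtColor(p,cv2.COLOR_BGR2HSV)
m=(hsv[...,2]>150)&(hsv[...,1]>50)&(hsv[...,0]>10)&(hsv[...,0]<35)&(W[...,2]>.03)&(W[...,2]<.07)
m=cv2.erode(m.astype(np.uint8),np.ones((3,3)))>0; b=W[m]
t=b[:,:2]-[.528,-.0851]; d=np.array([.1817,.9834]);n=np.array([.9834,-.1817]); i=(abs(t@n)<.08)&(t@d>-.03)&(t@d<.39); 
L=np.linalg.lstsq(np.c_[t[i]@d,t[i]@n,np.ones(i.sum())],b[i,2],rcond=None)[0]; print("slope",L,i.sum())
q,_=cloud("scene"); r,W3=cloud("wrist"); o=get_obs()
out=np.hstack([cv2.resize(p[120:210,90:250],(400,225),interpolation=cv2.INTER_CUBIC),cv2.resize(q[190:350,240:440],(400,225))]); out=np.vstack([out,np.hstack([cv2.resize(r,(466,350)),np.zeros((350,334,3),np.uint8)])]); cv2.imwrite("pics/t3.png",out)
w=W3.reshape(-1,3); t=w[:,:2]-[.528,-.0851]; s=w[(abs(t@n)<.06)&(t@d<.27)&(t@d>0)&(w[:,2]>.085)&(w[:,2]<.106)]
print("lvl",len(s),cv2.minAreaRect((s[:,:2]*1000).astype(np.float32)),np.percentile(s[:,2],[50,98]),"along max",np.nanmax((s[:,:2]-[.528,-.0851])@d))
c=np.array([.5400,-.0168]); print(tool(o,np.array([*c,.12])-o["ee_pos"]))
E
```

```text
time_s: 15.5
ee_pos: [0.5634, 0.1012, 0.2004]
eef_rot: [-1.049, 1.56, 1.915]
force: [0.5, 1.0, -0.8]
grip_width: 0.0017
time_s: 16.0
ee_pos: [0.5399, -0.0206, 0.1487]
eef_rot: [-0.984, 1.56, 1.977]
force: [0.5, 0.6, -0.2]
grip_width: 0.0003
16.0 [ 0.5399 -0.0206  0.1487] [-0.984  1.56   1.977] F [ 0.5  0.6 -0.2] M [ 0.06  0.01 -0.05] g 0.0003 q [-0.111  0.35   1.627  0.01   1.17   1.636]
slope [ 5.77128438e-05 -5.75854732e-04  5.48674052e-02] 2809
lvl 9555 ((554.0044555664062, 55.452728271484375), (223.11253356933594, 29.394187927246094), 79.07571411132812) [0.09959101 0.10128186] along max 0.2545796400278432
[29.6 -0.6  0.8]
```

View pics/t3.png

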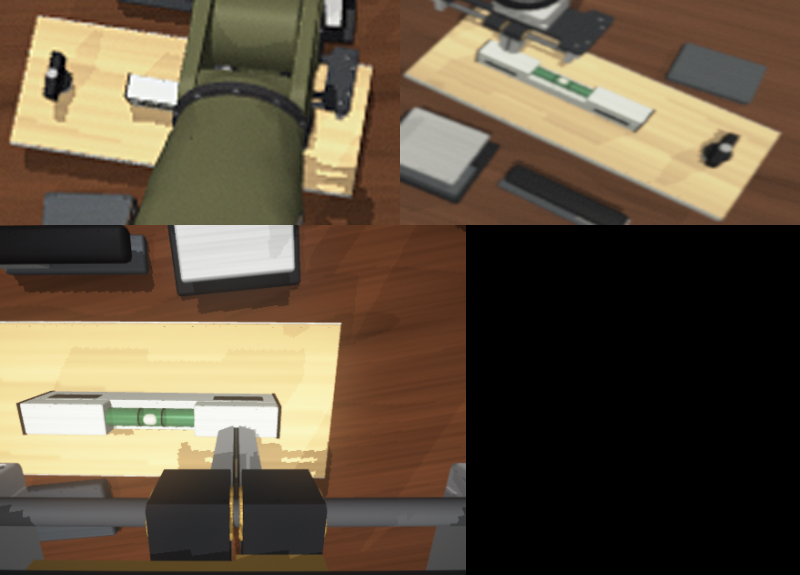

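Slope is now 0.0001. The bubble at (150,420) sits between the two lines, and the fingers are over the hinge-side end block. Pressing now, in small steps.

```bash
python3 -m handwheel '[[[10,-0.5,1],0,1],[[20,-0.5,1],0,1],[[27,-0.5,1],0,1],[[31,-0.5,1],0,1],[[32,-0.5,1],0,1]]' 40
python3 -m handwheel '[[[0.5,0,0],0,1],[[1,0,0],0,1],[[1.5,0,0],0,1],[[1.5,0,0],0,1],[[1.5,0,0],0,1]]' 40
```

```text
time_s: 16.65
ee_pos: [0.5397, -0.0166, 0.117]
eef_rot: [-0.98, 1.559, 1.984]
force: [-0.2, -0.1, 0.5]
grip_width: 0.0001
time_s: 17.15
ee_pos: [0.5397, -0.0166, 0.1156]
eef_rot: [-0.997, 1.559, 1.967]
force: [0.5, 0.6, 1.2]
grip_width: 0.0004
```

```bash
python3 -m handwheel '[[[0.3,0,0],0,1],[[0.6,0,0],0,1],[[1,0,0],0,1],[[1,0,0],0,1],[[1,0,0],0,1]]' 40
```

```text
time_s: 17.65
ee_pos: [0.5397, -0.0166, 0.1146]
eef_rot: [-0.994, 1.559, 1.97]
force: [-0.7, -0.4, -0.0]
grip_width: 0.0003
```

```bash
python3 -m handwheel '[[[0.2,0,0],0,1],[[0.4,0,0],0,1],[[0.6,0,0],0,1],[[0.8,0,0],0,1],[[0.8,0,0],0,1]]' 40
```

```text
time_s: 18.15
ee_pos: [0.5398, -0.0167, 0.1142]
eef_rot: [-1.03, 1.559, 1.934]
force: [-2.7, 0.9, 6.9]
grip_width: 0.0006
```

```bash
python3 -m handwheel '[[[0.5,0,0],0,1],[[0.6,0,0],0,1],[[0.6,0,0],0,1],[[0.6,0,0],0,1],[[0.6,0,0],0,1]]' 40; python3 -c "from h import *;st()"
```

```text
time_s: 18.65
ee_pos: [0.54, -0.0167, 0.1143]
eef_rot: [-1.082, 1.56, 1.882]
force: [-2.4, 0.2, 7.0]
grip_width: 0.0003
18.65 [ 0.54   -0.0167  0.1143] [-1.082  1.56   1.882] F [-2.4  0.2  7. ] M [0.05 0.54 0.02] g 0.0003 q [-0.103  0.391  1.659  0.011  1.096  1.64 ]
```

```bash
python3 -m handwheel '[[[0.6,0,0],0,1],[[0.8,0,0],0,1],[[0.9,0,0],0,1],[[0.9,0,0],0,1],[[0.9,0,0],0,1]]' 40; python3 -c "from h import *;st()"
```

```text
time_s: 19.15
ee_pos: [0.5402, -0.0167, 0.1143]
eef_rot: [-1.155, 1.56, 1.809]
force: [-4.2, 0.1, 10.5]
grip_width: 0.0004
19.15 [ 0.5402 -0.0167  0.1143] [-1.155  1.56   1.809] F [-4.2  0.1 10.5] M [0.09 0.87 0.  ] g 0.0004 q [-0.103  0.391  1.659  0.011  1.096  1.64 ]
```

```bash
python3 - <<'E'
from h import *
import time
r,W3=cloud("wrist"); q,_=cloud("scene"); 
for _ in range(3): cloud("top"); st()
d=np.array([.1817,.9834]);n=np.array([.9834,-.1817]); w=W3.reshape(-1,3); t=w[:,:2]-[.528,-.0851]
s=w[(abs(t@n)<.06)&(t@d<.27)&(t@d>0)&(w[:,2]>.085)&(w[:,2]<.106)]
print("lvl",cv2.minAreaRect((s[:,:2]*1000).astype(np.float32)))
cv2.imwrite("pics/t4.png",np.hstack([cv2.resize(q[190:350,240:440],(390,312)),cv2.resize(r[100:260,0:330],(400,312)[0:2])]))
E
```

```text
19.3 [ 0.5402 -0.0167  0.1143] [-1.155  1.56   1.809] F [-4.4 -0.2 11.4] M [ 0.07  0.88 -0.07] g 0.0009 q [-0.103  0.391  1.659  0.011  1.096  1.64 ]
19.35 [ 0.5402 -0.0167  0.1143] [-1.154  1.56   1.81 ] F [-4.3  0.6 10.6] M [0.08 0.83 0.03] g 0.0004 q [-0.103  0.391  1.659  0.011  1.096  1.64 ]
19.4 [ 0.5402 -0.0167  0.1143] [-1.152  1.56   1.812] F [-4.2  0.4 11. ] M [ 0.04  0.82 -0.02] g 0.0004 q [-0.103  0.391  1.659  0.011  1.096  1.64 ]
lvl ((553.8636474609375, 53.994083404541016), (220.4744873046875, 29.214702606201172), 79.13054656982422)
```

View pics/t4.png

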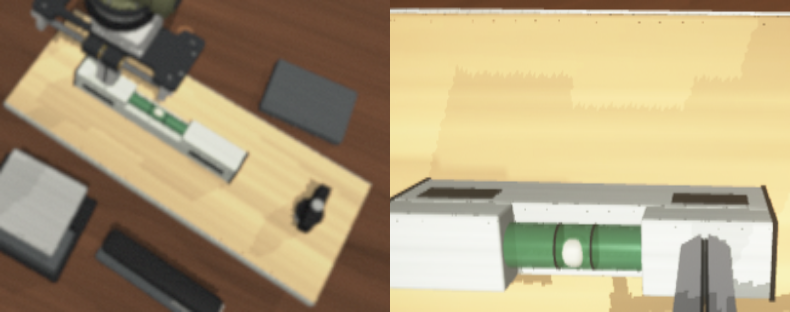

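The bubble at (572,252) is centred between the lines at x≈558 and 594, and the fingers rest on the end block at (705,270). The press is steady at about 11 N. Handing in.

```bash
python3 -c "
from h import *
print(hand_in()); st()"
```

```text
the job is handed in; nothing more can be done
None
the job is handed in; nothing more can be done
```

I laid the smaller spirit level (measured 223 x 29 mm; the look-alike was 286 x 37 mm) lengthways on the riser's board and let go of it. I then turned the wing knob about 1.35 rad clockwise and pressed down on the hinge-side end block. The job was handed in at about 19.4 s with the press still held; it gave no verdict.

- **Bubble:** in the last picture it sat between the two lines, by eye.
- **Board:** its slope measured about 0.0001 rad just before the press. I did not measure it again while pressing.
- **Level:** its direction was within 0.5° of the board's, and its centre was about 140 mm from the hinge.
- **Press:** steady at about 10.5–11.4 N downward. There was also about 4 N of sideways force at the fingertips, which I left alone because nothing was slipping.
- **Other desk things:** I did not touch any of them, and they looked in place in the pictures, but I did not measure them again.
- **Failed step:** my first grasp missed because I lifted before the fingers had closed. The level had not moved, and the second grasp held.

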